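# Fit a grinding wheel to the bench polisher

### The arm

A 6-joint arm with a two-finger parallel gripper is mounted at the origin on a cart in front of the work surface, level with it; the furniture and walls round the work are solid. World frame = base frame: x ahead of the robot, y to its left, z up, the work surface at z = 0. Lengths are in m, angles in degrees, forces in N, time in s.
With the tool pointing down it reaches from about 0.375 to 0.975 m from the base axis. Payload 3.8 kg.
Tool frame: the origin (TCP) lies midway between the tips of the shut fingers; the grasp point (between the pads) lies 19 mm behind it; z points along the fingers, y is the line along which they close (so a half turn about z gives the same grasp; the last joint's range is limited). The gripper opens to 85 mm and grips with 20 to 120 N. Pads are 22 mm wide; open, the fingers measure 114 mm over their backs; the gripper's body (76 mm by 85 mm) begins 54 mm behind the grasp point. The pads swing forward as they close: fully open they stand 13 mm farther back than shut.
Start: joints at [-71.843, 15.12, 91.902, -0, 72.978, -2.114], TCP at [0.234, -0.633, 0.231] pointing down, gripper open.
Joint ranges: [-150.88, 150.88], [-54.13, 125.18], [17.81, 147.31], [-75.09, 255.09], [0, 152.58], [-146.25, 146.25]. Speed limits (degrees/s): [147.25, 147.25, 180, 180, 180, 180].

### API

Orientations are given as [roll, pitch, yaw] about the fixed x, y, z axes, in that order (R = Rz(yaw) Ry(pitch) Rx(roll)).
In Python, from cell import arm gives the robot as it stands.
- The arm moves only by the tool jog_arm, never from a script. Its argument "targets" is a list of rows, each a list of 7 numbers: the shift along the tool's x, y, z in m, then the turn, a rotation vector about the tool's x, y, z in degrees, then the gripper command: -1 is shut, 1 is fully open, values between are in proportion. A call has 1 to 20 rows; each row shifts and turns the commanded pose from where the row before left it, along the tool's axes as they then stand; what a row does not reach is not made up. A row lasts 1/12 s, in which the tool goes at most 41.7 mm and 7.16 degrees, less where a joint would pass 70% of its speed; a pose out of reach is approached as far as the arm can. A call with a gripper value outside its range is refused whole. The fingers move at their own pace and stop on an object; "newtons" is the grip in N (left out, the last holds). Time passes only in rows, so rows that do not move let the fingers close. It gives the time, the measured TCP pose, the force, the opening and the grip force at its end, in the units of the state.
- arm.read_state(): the state, without advancing time (a new reading comes with each control period).
- arm.grab_frame(name): name is "scene" or "top" or "wrist"; returns a dict with "img" (384x512x3 uint8, red, green, blue), "range_z" (384x512 float32, m along the optical axis (not along the pixel's ray), 0 where there is no reading), "vertical_fov" (degrees; the focal length in pixels is half the picture's height over the tangent of half this angle, whatever the lens; pixels are square), "cx", "cy" (the principal point, pixels), "camera_from_world" (4x4, takes a point from world to camera coordinates). Camera axes: x right, y down, z forward; pixel columns grow to the right and rows downward; lengths in m; the calibration is good to about 2 mm. The wrist camera is an equidistant fisheye: a pixel r from the principal point sees the ray r / f radians off the axis. A picture is of the moment at which its call begins.
- arm.hand_in(): hands the job in; it is judged then, once.
The state is a dict: "time_s": time; "joint_pos": joint angles; "joint_vel": joint speeds; "joint_torque": joint torques, N m; "tcp_pos": TCP position; "eef_rot": TCP orientation; "wrist_force": force on the tool from outside, world axes, zero at the start; "ft_torque": the same for the moment, N m; "grip_width": opening from 0.0 (shut) to 1.0 (fully open); "grasp_force": force on a finger pad.
Only numpy, scipy, OpenCV 4.12 (cv2) and the standard library are available. Lean on these libraries where they do the work, as an engineer would, in place of code of your own. Each camera call takes 0.05 s, during which the arm holds its last target. There are 200 camera calls.

### The job

Fit the grinding wheel to the bench polisher: thread the aluminium spacer sleeve onto the upright spindle, then the green wheel, then the dark locking bushing. Feel for the angle at which the bushing's slot drops over the spindle's T-shaped head, press it down against the spring, turn it clockwise to its stop and let it rise until the head is locked in the groove. The wheel is brittle, so never force anything on the spindle, light hand pressure is enough; leave the other things on the bench where they are.

Things in the scene. Friction and masses are not known exactly. Their poses are not given: they have to be found in the camera images.
- polisher: Bench polisher, fixed: dark base plate, grey gear head under an upright steel spindle, grey finned motor lying along +x, up to 58 mm high. Origin on the spindle axis at the underside (bench height); z up along the spindle, x to the motor. Plate from x = -48 to 168 mm, 52 mm to each side. The spindle's shaft (diameter 22 mm) ends at z = 88 mm, chamfered; above it a 7 mm neck carries the T-head.
- t_head (a point): Centre of the top of the spindle's T-head, 107 mm over the bench: a steel bar 22 mm long, 7 mm wide, 6 mm high (101 to 107 mm). Its long axis stands anywhere within 0.45 rad of the polisher's x axis, to either side; this point does not turn with it, so the angle is not measured: look, or feel for it. A drag of 0.3 N m holds the spindle.
- collar_top (a point): Centre of the top of the brass thrust collar at rest, 62 mm over the bench, on the spindle axis (the point is fixed to the polisher). Collar diameter 39 mm. It is sprung: starts to give at 7 N, takes 9 N at 3 mm, 11 N at 6 mm, with 9 mm of travel to a hard stop; all that is stacked on it sinks with it. The sleeve rests on it.
- sleeve: Bright aluminium spacer sleeve, a plain tube: outer diameter 36 mm, bore 25 mm, 20 mm high, 60 g, standing on the bench. Origin at the centre of its underside, z up. Goes on first, resting on the brass collar.
- wheel: Green grinding wheel lying flat: diameter 60 mm, bore 25 mm, 10 mm thick, 70 g, with a buff paper ring round the bore. Origin at the centre of its underside, z up. Goes on second, resting on the sleeve (its underside then at 82 mm over the bench). Brittle.
- bushing: Dark steel locking bushing with ribbed round outside: diameter 46 mm, 28 mm high, 150 g, standing upright. Origin at the centre of its underside, z up. Bore 26 mm (29 mm below 6.5 mm), crossed by a web from 7 to 15 mm over the underside. Goes on last. Undersides over the bench: 100 mm when it stands on the T-head, 92 mm dropped over it onto the wheel, 86 mm pressed clear for turning, 89 mm locked.
- bushing_slot (a point): Mouth of the slot in the underside of the bushing's web, 7 mm over its origin; axes as the bushing's. Slot 9 mm wide, chamfered below, right through, along the line 75 degrees clockwise (from above) from the bushing's x axis, same either way round; white lines on the top rim mark its ends. Within about 5 degrees of the T-head's line the bushing drops 8 mm over the head.
- bushing_groove (a point): Floor of the locking groove in the upper side of the bushing's web, 12 mm over its origin; groove 9 mm wide, 3 mm deep, along the bushing's x axis. With the bushing pressed 6 mm or more below where it lay on the wheel, turn it 75 degrees clockwise (from above) to its inner stops and let it rise 3 mm: the T-head lies in the groove. Turned too little, the head stays on the web, unlocked.
- offcut_a: Bystander: dressed limestone offcut, 75 x 94 x 42 mm. Origin at the centre of its underside.
- offcut_d: Bystander: broken piece of pale stone, 63 x 52 x 42 mm. Origin at the centre of its underside.
- caliper: Bystander: steel vernier caliper lying flat, 142 x 240 x 8 mm. Origin at the centre of its underside.
- dust_mask: Bystander: white dust mask, 130 x 143 x 46 mm. Origin at the centre of its underside.
- chisel: Bystander: dark steel stone chisel lying flat, 49 x 166 x 24 mm. Origin at the centre of its underside.
- white_pot: Bystander: white plastic pot, diameter 72 mm, 58 mm high. Origin at the centre of its underside.
Things that resemble listed ones, but are neither listed nor needed, are in the scene too. Several things look just like the wheel: the one meant starts nearest to the robot's base.

How it is judged:
By the outcome, as a careful person would: the job done as asked, in the order asked, and still so for the second after the job is handed in, with the robot touching nothing.
It also fails if it takes over 72 s, if anything falls off the work surface, if the arm or the gripper's body presses on something with over 40 N, if the wrist force passes 120 N, or if a joint passes its speed limit or range.

## Working session

There is one attempt and no reset: what is moved stays moved. The work goes in short steps, Python scripts to look and compute and a tool call to move; the robot and the scene stay as the last step left them, time stands still between calls to the robot, and variables do not carry over. Pictures are saved under pics/ and viewed, at most 10 in all, crops included, and the job is handed in when it is done.

Besides the shell and the picture viewer there is one more tool, called after "Request:" by a JSON object that holds its "name" and its "arguments", one argument or row to a line. jog_arm: Moves the arm, as the interface text tells. Its arguments: {"type":"object","properties":{"targets":{"type":"array"},"newtons":{"type":"number"}},"required":["targets"]}

```bash
ls; mkdir -p pics; cat > h.py <<'E'
import numpy as np, cv2
from cell import arm
def grab(n):
    f=arm.grab_frame(n); np.savez('pics/last_%s.npz'%n,**{k:np.asarray(v) for k,v in f.items()}); return f
def load(n): 
    d=np.load('pics/last_%s.npz'%n); return {k:d[k] for k in d}
def foc(f): return 192/np.tan(np.radians(float(f['vertical_fov']))/2)
def ray(f,u,v,fish=False):
    F=foc(f); x=(np.asarray(u,float)-f['cx'])/F; y=(np.asarray(v,float)-f['cy'])/F
    if fish:
        r=np.hypot(x,y)+1e-12; d=np.stack([x/r*np.sin(r),y/r*np.sin(r),np.cos(r)],-1)
    else: d=np.stack([x,y,np.ones_like(x)],-1)
    T=np.linalg.inv(f['camera_from_world']); return T[:3,3], d@T[:3,:3].T
def onplane(f,u,v,z,fish=False):
    o,d=ray(f,u,v,fish); s=(z-o[2])/d[...,2]; return o+d*s[...,None]
def cloud(f):
    v,u=np.mgrid[:384,:512]; o,d=ray(f,u,v); return o+d*f['range_z'][...,None]
def save(img,name,s=1):
    cv2.imwrite('pics/'+name,cv2.cvtColor(cv2.resize(img,None,fx=s,fy=s,interpolation=cv2.INTER_CUBIC),cv2.COLOR_RGB2BGR))
E
python3 - <<'E'
from h import *
a=grab('top');b=grab('scene')
for f in(a,b): print(f['vertical_fov'],f['cx'],f['cy'],np.linalg.inv(f['camera_from_world']).round(3))
save(a['img'],'top.png',1.5);save(b['img'],'scene.png',1.5)
print(arm.read_state())
E
```

```text
pics
57.23545919596343 250.40366816857377 193.4670598693334 [[-0.008 -0.99   0.14   0.387]
 [-1.     0.004 -0.031 -0.024]
 [ 0.03  -0.14  -0.99   0.989]
 [ 0.     0.     0.     1.   ]]
57.48034620998299 247.5413462828243 192.5060877352851 [[-0.796 -0.456  0.398  0.139]
 [-0.605  0.617 -0.504  0.41 ]
 [-0.015 -0.642 -0.767  0.808]
 [ 0.     0.     0.     1.   ]]
{'time_s': 0.1, 'joint_pos': array([-7.18430417e+01,  1.51646937e+01,  9.19751144e+01,  5.61778146e-04,
        7.29779584e+01, -2.11411457e+00]), 'joint_vel': array([-0.08376669, -0.14206148, -0.17841304,  0.0007534 ,  0.01716029,
        0.02347622]), 'joint_torque': array([ 1.22941248e-03, -5.16706216e+01, -3.68590665e+01, -1.10447700e-04,
        6.30698269e-03, -1.47121449e-05]), 'tcp_pos': array([ 0.23365333, -0.63254887,  0.23007239]), 'eef_rot': array([-1.79882333e+02, -4.88085579e-03,  2.02709029e+01]), 'wrist_force': array([ 1.32612103,  0.11408571, -0.43719391]), 'ft_torque': array([-0.03152119, -0.00592672,  0.05339008]), 'grasp_force': 0.0, 'grip_width': 1.0036208450633568}
```

View pics/top.png

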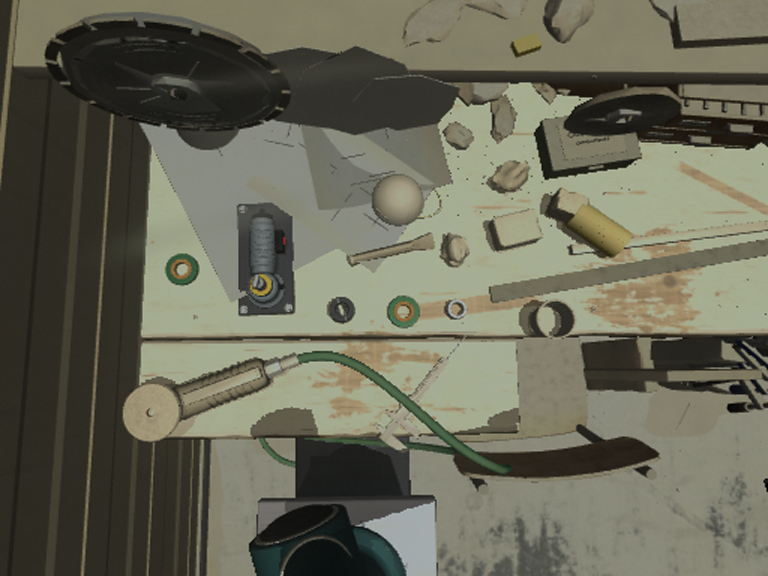

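View pics/scene.png

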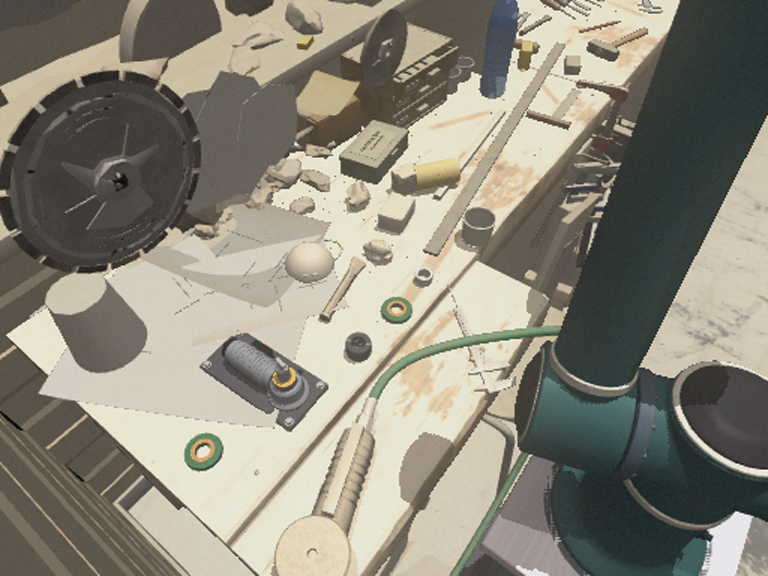

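The top view (shown at 1.5x) has the polisher spindle at about (262,288), the dark bushing at (341,309) and the bright sleeve at (456,309). The wheel candidates are W1 (182,269) and W2 (403,312). W2 looks nearer to the base, which I'll check with positions and an enlarged crop. The larger grey pipe at (553,320) is too big to be the sleeve.

```bash
python3 - <<'E'
from h import *
a=load('top');b=load('scene')
def comps(f,mask,zt,box=None,amin=60):
    n,l,s,c=cv2.connectedComponentsWithStats(mask.astype(np.uint8))
    for i in range(1,n):
        if s[i,4]>=amin:
            x,y,w,h=s[i,:4]
            p=onplane(f,np.array([x+w/2-.5]),np.array([y+h/2-.5]),zt)[0]
            e=onplane(f,np.array([x-.5,x+w-.5]),np.array([y+h/2]*2),zt)
            print((x,y,w,h),s[i,4],'c',c[i].round(1),p.round(4),'diam',np.linalg.norm(e[1]-e[0]).round(4),'r',np.hypot(*p[:2]).round(3))
for n,f in(('top',a),('scene',b)):
    hsv=cv2.cvtColor(f['img'],cv2.COLOR_RGB2HSV)
    P=cloud(f)
    H,S,V=[hsv[...,i].astype(int) for i in range(3)]
    print(n,'green');comps(f,(H>50)&(H<90)&(S>110),0.010)
    z=P[...,2]
    print(n,'orange');comps(f,(H>8)&(H<25)&(S>120),0.010,amin=30)
    # things by height in work area
    ok=(P[...,0]>.3)&(P[...,0]<.65)&(P[...,1]>-.3)&(P[...,1]<.35)&(f['range_z']>0)
    print('bushing');comps(f,ok&(abs(z-.028)<.006),0.028,amin=80)
    print('sleeve');comps(f,ok&(abs(z-.020)<.005),0.020,amin=40)
    print('hi');comps(f,ok&(z>.095)&(z<.115),0.107,amin=5)
    print('collar');comps(f,ok&(abs(z-.062)<.004),0.062,amin=20)
img=a['img'];save(np.hstack([img[150:240,100:180],img[165:255,200:320]]),'crop1.png',4)
E
```

```text
top green
top orange
(np.int32(342), np.int32(31), np.int32(18), np.int32(7)) 40 c [349.1  33.8] [ 1.013  -0.3629  0.01  ] diam 0.0551 r 1.076
(np.int32(390), np.int32(56), np.int32(24), np.int32(8)) 103 c [401.   58.6] [ 0.9318 -0.5141  0.01  ] diam 0.0734 r 1.064
(np.int32(456), np.int32(77), np.int32(56), np.int32(13)) 194 c [489.4  81.5] [ 0.8584 -0.7591  0.01  ] diam 0.1721 r 1.146
(np.int32(494), np.int32(90), np.int32(11), np.int32(7)) 49 c [499.1  93.1] [ 0.827  -0.8033  0.01  ] diam 0.0338 r 1.153
(np.int32(377), np.int32(147), np.int32(34), np.int32(24)) 128 c [393.5 158. ] [ 0.6261 -0.4696  0.01  ] diam 0.0995 r 0.783
(np.int32(114), np.int32(173), np.int32(14), np.int32(13)) 75 c [120.5 178.9] [0.5679 0.308  0.01  ] diam 0.0387 r 0.646
(np.int32(167), np.int32(187), np.int32(14), np.int32(10)) 31 c [171.6 192.7] [0.5321 0.1599 0.01  ] diam 0.0389 r 0.556
(np.int32(263), np.int32(201), np.int32(13), np.int32(13)) 68 c [269.  207.3] [ 0.4872 -0.107   0.01  ] diam 0.0365 r 0.499
bushing
(np.int32(298), np.int32(155), np.int32(15), np.int32(20)) 122 c [305.  164.7] [ 0.6047 -
[... 1595 characters left out ...]
(12), np.int32(10)) 56 c [282.2 182.4] [ 0.487  -0.2017  0.02  ] diam 0.0359 r 0.527
(np.int32(178), np.int32(181), np.int32(58), np.int32(37)) 223 c [215.2 201.2] [ 0.6284 -0.0179  0.02  ] diam 0.1682 r 0.629
(np.int32(230), np.int32(228), np.int32(18), np.int32(10)) 40 c [239.2 234.4] [0.4826 0.0176 0.02  ] diam 0.0482 r 0.483
(np.int32(178), np.int32(251), np.int32(28), np.int32(22)) 157 c [192.7 265.6] [0.524 0.157 0.02 ] diam 0.0709 r 0.547
hi
(np.int32(183), np.int32(238), np.int32(8), np.int32(8)) 33 c [186.5 241.6] [0.527  0.1534 0.107 ] diam 0.0188 r 0.549
collar
(np.int32(182), np.int32(245), np.int32(16), np.int32(14)) 100 c [189.8 252.7] [0.5262 0.1534 0.062 ] diam 0.0391 r 0.548
```

View pics/crop1.png

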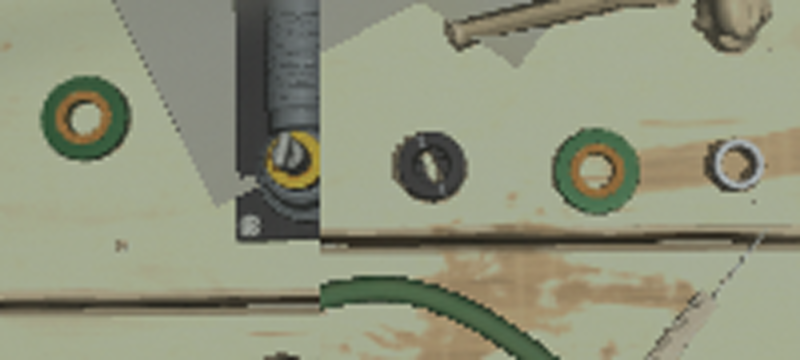

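The crop shows W1 (crop px 85,118; 0.65 m from the base) and W2 (crop px 597,170; 0.50 m). Both are green with a buff ring. W2 is nearest to the base, so it's the wheel meant. The bushing and the sleeve are confirmed on either side of it. Moving over the sleeve.

Request:
{"name": "jog_arm", "arguments": {
  "targets": [
    [0,0,0.01,0,0,6.76,1],
    [0,0,0.01,0,0,6.76,1],
    [0,0,0.01,0,0,6.75,1],
    [0.0195,-0.033,0,0,0,0,1],
    [0.0195,-0.033,0,0,0,0,1],
    [0.0195,-0.033,0,0,0,0,1],
    [0.0195,-0.033,0,0,0,0,1],
    [0.0195,-0.033,0,0,0,0,1],
    [0.0195,-0.033,0,0,0,0,1],
    [0.0195,-0.033,0,0,0,0,1],
    [0.0195,-0.033,0,0,0,0,1],
    [0.0195,-0.033,0,0,0,0,1],
    [0.0195,-0.033,0,0,0,0,1],
    [0.0195,-0.033,0,0,0,0,1],
    [0.0195,-0.033,0,0,0,0,1],
    [0.0195,-0.033,0.02,0,0,0,1],
    [0,0,0.02,0,0,0,1],
    [0,0,0,0,0,0,1]
  ]
}}

```text
time_s: 1.6
tcp_pos: [0.4845, -0.202, 0.1577]
eef_rot: [-179.8, 0.4, 0.2]
wrist_force: [-1.9, -0.4, -0.7]
grip_width: 1.0
grasp_force: 0.0
```

```bash
python3 - <<'E'
from h import *
w=grab('wrist'); s=arm.read_state(); print(s['tcp_pos'],s['eef_rot'],s['joint_pos'],s['time_s'])
print(w['vertical_fov'],w['cx'],w['cy'],foc(w),np.linalg.inv(w['camera_from_world']).round(3))
save(w['img'],'w1.png',1.5)
E
```

```text
[ 0.48473765 -0.2034711   0.15933708] [-1.79866512e+02  3.27400682e-01  1.41641071e-01] [-2.54712690e+01  2.50600111e+00  1.14264876e+02 -2.36268399e-02
  6.35820592e+01  6.43980484e+01] 1.65
65.70646984690485 256.63734212979256 192.17920213943233 297.3186396354542 [[ 0.006 -0.954 -0.298  0.56 ]
 [-1.    -0.007  0.003 -0.201]
 [-0.005  0.298 -0.954  0.3  ]
 [ 0.     0.     0.     1.   ]]
```

View pics/w1.png

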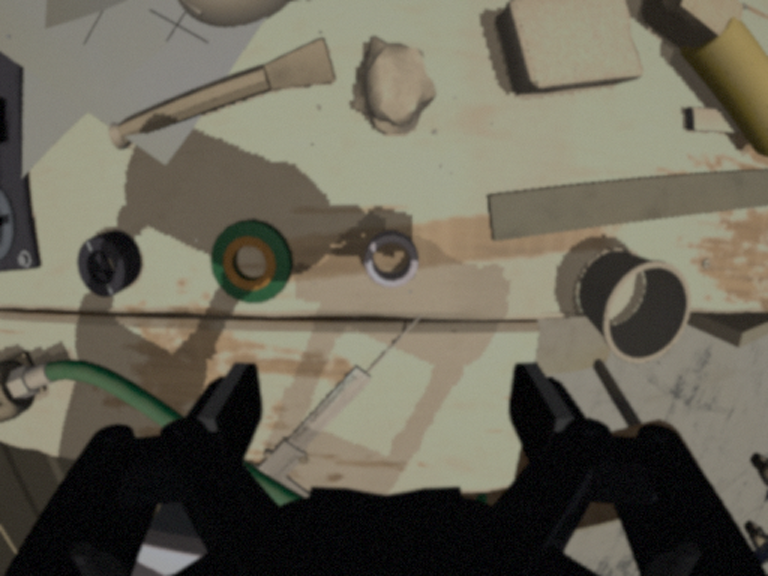

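The wrist view (1.5x) shows the sleeve at (391,259), the wheel at (252,262), the bushing at (109,263) with its white marks, and the open fingers below them. Next I'll project these outlines onto their top planes.

```bash
cat >> h.py <<'E'
def circ(w,mask,z,fish=True,k=3):
    m=mask.astype(np.uint8)
    n,l,s,c=cv2.connectedComponentsWithStats(m)
    i=1+np.argmax(s[1:,4]); cs,_=cv2.findContours((l==i).astype(np.uint8),cv2.RETR_EXTERNAL,cv2.CHAIN_APPROX_NONE)
    ct=max(cs,key=len)[:,0,:].astype(float)
    p=onplane(w,ct[:,0],ct[:,1],z,fish)[:,:2]
    q=p
    for _ in range(4):
        A=np.c_[2*q,np.ones(len(q))]; x=np.linalg.lstsq(A,(q**2).sum(1),rcond=None)[0]
        R=np.sqrt(x[2]+x[0]**2+x[1]**2); d=np.hypot(*(p-x[:2]).T)-R; q=p[abs(d)<max(.0015,1.5*np.median(abs(d)))]
    return x[:2],2*R,len(q),len(p)
def win(shape,u,v,r):
    m=np.zeros((384,512),bool); m[max(0,v-r):v+r,max(0,u-r):u+r]=1; return m
E
python3 - <<'E'
from h import *
w=load('wrist'); hsv=cv2.cvtColor(w['img'],cv2.COLOR_RGB2HSV).astype(int); H,S,V=hsv[...,0],hsv[...,1],hsv[...,2]
for n,u,v in(('sleeve',254,166),('sleeve',250,170),('wheel',145,175),('bush',73,176),('bench',230,150)): print(n,hsv[v,u])
print(hsv[174,238:284].tolist())
print('wheel',circ(w,win(0,168,174,32)&(H>50)&(H<90)&(S>85),.010), circ(w,win(0,168,174,32)&(((H>50)&(H<90)&(S>85))|((H<25)&(S>110))),.005))
print('ring',circ(w,win(0,168,174,24)&(H>8)&(H<24)&(S>110),.010))
print('bush',circ(w,win(0,73,175,28)&(V<85),.028))
r=w['range_z']; P=None
v,u=np.mgrid[:384,:512]; o,d=ray(w,u,v,True); 
# range along optical axis
Rt=w['camera_from_world'][:3,:3]; dc=d@Rt.T; P=o+d*(r/np.maximum(dc[...,2],.05))[...,None]
z=P[...,2]
for nm,uu,vv,zt in(('sleeve',261,173,.02),('bush',73,175,.028),('wheel',168,174,.01)):
    m=win(0,uu,vv,34)&(r>0)&(abs(z-zt)<.004); print(nm,m.sum(),circ(w,m,zt) if m.sum()>50 else z[vv-3:vv+3,uu-20])
E
```

```text
sleeve [16 83 68]
sleeve [ 18  80 128]
wheel [ 68 111  55]
bush [27 64 40]
bench [ 14  53 101]
[[18, 83, 129], [17, 84, 121], [16, 81, 97], [17, 75, 78], [10, 41, 74], [4, 21, 86], [0, 11, 92], [170, 7, 107], [150, 6, 127], [170, 6, 124], [8, 20, 102], [15, 63, 105], [16, 76, 124], [16, 79, 135], [17, 80, 137], [16, 82, 137], [16, 83, 135], [17, 83, 132], [16, 87, 135], [18, 88, 133], [16, 85, 132], [17, 86, 130], [17, 86, 134], [17, 85, 132], [16, 84, 133], [16, 86, 131], [17, 81, 126], [15, 80, 118], [15, 79, 103], [18, 89, 83], [14, 90, 65], [16, 84, 64], [15, 81, 63], [13, 61, 59], [15, 37, 55], [0, 16, 81], [173, 18, 115], [176, 15, 134], [3, 16, 140], [0, 13, 136], [12, 27, 125], [15, 61, 129], [16, 81, 136], [16, 84, 137], [16, 83, 135], [16, 82, 137]]
wheel (array([ 0.48814747, -0.10670794]), np.float64(0.055905478733544234), 149, 149) (array([ 0.48690646, -0.1050833 ]), np.float64(0.05686936659788942), 149, 149)
ring (array([ 0.48718036, -0.10527441]), np.float64(0.03737642081272152), 98, 98)
bush (array([4.92025213e-01, 3.23154406e-04]), np.float64(0.0579821473828765), 77, 130)
sleeve 560 (array([ 0.4912289, -0.2037312]), np.float64(0.03473206045284764), 100, 100)
bush 781 (array([0.49053266, 0.00813137]), np.float64(0.046009900410156644), 105, 105)
wheel 1975 (array([ 0.48790732, -0.10624798]), np.float64(0.058493468383353404), 155, 156)
```

```bash
python3 - <<'E'
from h import *
w=load('wrist'); hsv=cv2.cvtColor(w['img'],cv2.COLOR_RGB2HSV).astype(int); H,S,V=hsv[...,0],hsv[...,1],hsv[...,2]
m=win(0,261,173,26)&(S<42); print(circ(w,m,.02))
cs,h=cv2.findContours(m.astype(np.uint8),cv2.RETR_CCOMP,cv2.CHAIN_APPROX_NONE)
for c,hh in zip(cs,h[0]):
    if len(c)>30: (u,v),ax,_=cv2.fitEllipse(c); print(hh[3],u,v,ax,onplane(w,np.array([u]),np.array([v]),.02,True))
E
```

```text
(array([ 0.49201378, -0.20378831]), np.float64(0.03572391700648527), 100, 105)
-1 260.3276672363281 172.9031219482422 (34.85552215576172, 37.421756744384766) [[ 0.49221576 -0.20361648  0.02      ]]
0 260.17755126953125 171.57955932617188 (21.537736892700195, 25.244382858276367) [[ 0.49353306 -0.20345967  0.02      ]]
```

Request:
{"name": "jog_arm", "arguments": {
  "targets": [
    [0.006,0,0.035,0,0,0,1],
    [0,0,0.04,0,0,0,1],
    [0,0,0.04,0,0,0,1],
    [0,0,0.025,0,0,0,1],
    [0,0,0.015,0,0,0,1],
    [0,0,0,0,0,0,1],
    [0,0,0,0,0,0,-0.6],
    [0,0,0,0,0,0,-0.6],
    [0,0,0,0,0,0,-0.6],
    [0,0,0,0,0,0,-0.6],
    [0,0,0,0,0,0,-0.6],
    [0,0,0,0,0,0,-0.6],
    [0,0,0,0,0,0,-0.6],
    [0,0,0,0,0,0,-0.6]
  ],
  "newtons": 30
}}

```text
time_s: 2.82
tcp_pos: [0.4942, -0.2064, 0.0093]
eef_rot: [179.9, -0.2, 0.0]
wrist_force: [-1.1, -0.7, 6.5]
grip_width: 0.405
grasp_force: 29.3
```

```bash
python3 - <<'E'
from h import *
for i in range(3):
    w=grab('wrist'); s=arm.read_state(); print(s['tcp_pos'].round(4),s['eef_rot'].round(2),s['wrist_force'].round(2),s['ft_torque'].round(2),s['grip_width'],s['time_s'])
save(w['img'],'w2.png',1.2)
E
```

```text
[ 0.4942 -0.2064  0.0093] [ 1.7989e+02 -1.8000e-01  1.0000e-02] [-2.04 -0.94  5.35] [-0.13  0.23 -0.04] 0.4068516508649189 2.8667
[ 0.4943 -0.2064  0.0094] [ 1.7989e+02 -1.9000e-01  1.0000e-02] [-1.07 -1.09  6.2 ] [-0.14  0.21 -0.13] 0.40490834733685704 2.9167
[ 0.4943 -0.2064  0.0094] [ 1.7989e+02 -1.9000e-01  1.0000e-02] [-1.85 -0.43  5.63] [-0.09  0.28 -0.04] 0.4116524046137107 2.9667
```

View pics/w2.png

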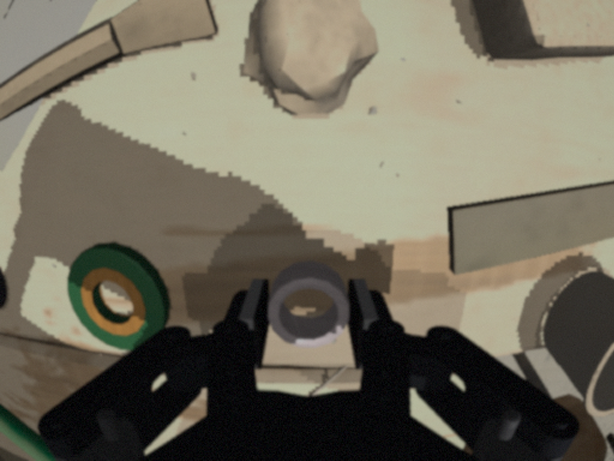

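The wrist view (1.2x) shows the sleeve held squarely between the pads at (308,303). Next I lift it, carry it alongside the spindle and look again.

Request:
{"name": "jog_arm", "arguments": {
  "targets": [
    [0,0,-0.02,0,0,0,-0.6],
    [0,0,-0.04,0,0,0,-0.6],
    [0,0,-0.04,0,0,0,-0.6],
    [0,-0.01,-0.04,0,0,0,-0.6],
    [0,-0.034,-0.02,0,0,0,-0.6],
    [0,-0.035,0,0,0,0,-0.6],
    [0,-0.035,0,0,0,0,-0.6],
    [0,-0.035,0,0,0,0,-0.6],
    [0,-0.035,0,0,0,0,-0.6],
    [0,-0.035,0,0,0,0,-0.6],
    [0,-0.035,0,0,0,0,-0.6],
    [0,-0.035,0,0,0,0,-0.6],
    [0,-0.035,0,0,0,0,-0.6],
    [0,-0.034,0,0,0,0,-0.6],
    [0,0,0,0,0,0,-0.6],
    [0,0,0,0,0,0,-0.6],
    [0,0,0,0,0,0,-0.6],
    [0,0,0,0,0,0,-0.6]
  ]
}}

```text
time_s: 4.47
tcp_pos: [0.4926, 0.1516, 0.1673]
eef_rot: [180.0, -0.0, -0.0]
wrist_force: [-0.3, -0.1, -0.8]
grip_width: 0.406
grasp_force: 30.2
```

```bash
python3 - <<'E'
from h import *
w=grab('wrist'); s=arm.read_state(); print(s['tcp_pos'].round(4),s['eef_rot'].round(2),s['wrist_force'].round(2),s['grip_width'],s['time_s'])
print(np.linalg.inv(w['camera_from_world']).round(4))
save(w['img'][60:384,60:452],'w3.png',2)
E
```

```text
[0.4927 0.1515 0.1672] [ 1.7998e+02 -1.0000e-02 -8.0000e-02] [-0.23 -0.6  -0.22] 0.40750969467194403 4.5167
[[ 7.000e-04 -9.566e-01 -2.913e-01  5.672e-01]
 [-1.000e+00 -9.000e-04  6.000e-04  1.528e-01]
 [-8.000e-04  2.913e-01 -9.566e-01  3.101e-01]
 [ 0.000e+00  0.000e+00  0.000e+00  1.000e+00]]
```

View pics/w3.png

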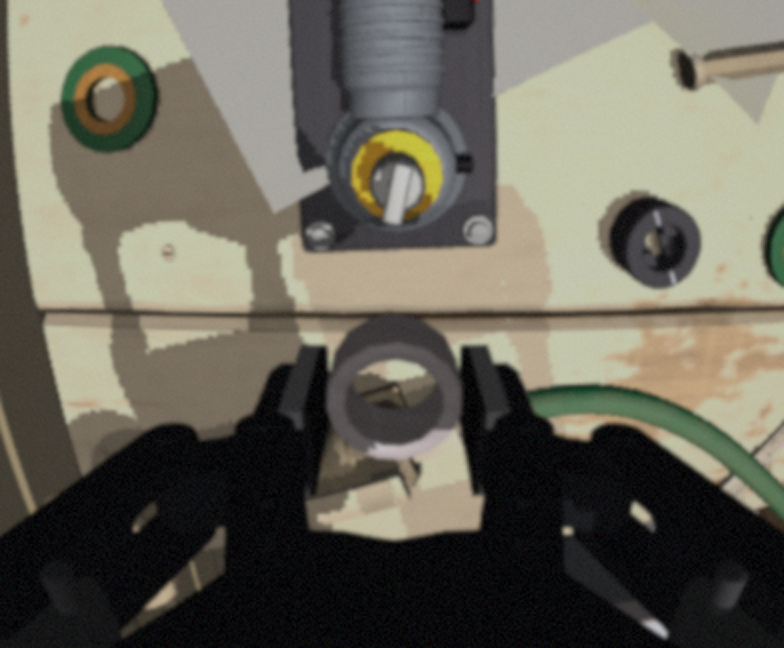

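The view (2x crop with its origin at pixel 60,60) shows the collar at (397,177) with the T-head bar running (402,165)–(393,222). The held sleeve's rim is at (395,390), and the bushing is at (655,242) with white marks at (657,216) and (673,281). I'll measure these now.

```bash
python3 - <<'E'
from h import *
w=load('wrist'); hsv=cv2.cvtColor(w['img'],cv2.COLOR_RGB2HSV).astype(int); H,S,V=hsv[...,0],hsv[...,1],hsv[...,2]
print('collar',circ(w,win(0,258,148,30)&(H>18)&(H<32)&(S>130)|win(0,258,150,9),.062))
r=w['range_z'];v,u=np.mgrid[:384,:512];o,d=ray(w,u,v,True);dc=d@w['camera_from_world'][:3,:3].T
P=o+d*(r/np.maximum(dc[...,2],.05))[...,None]; z=P[...,2]
m=win(0,258,156,25)&(r>0)&(abs(z-.107)<.004); print('thead depth px',m.sum(),P[m].mean(0))
m2=m&(V>np.percentile(V[m],20))
def bar(mm,zt):
    c,_=cv2.findContours(mm.astype(np.uint8),cv2.RETR_EXTERNAL,cv2.CHAIN_APPROX_NONE); c=max(c,key=len)[:,0,:].astype(float)
    p=onplane(w,c[:,0],c[:,1],zt,True)[:,:2]*1000; b=cv2.minAreaRect(p.astype(np.float32)); q=onplane(w,u[mm],v[mm],zt,True)[:,:2]*1000
    e,vv=np.linalg.eigh(np.cov(q.T)); a=np.degrees(np.arctan2(vv[1,1],vv[0,1])); print(b,'axis deg',a%180,'mean',q.mean(0))
bar(m,.107); bar(win(0,258,156,16)&(S<45)&(V>125),.107)
print('lum',V[140:175:3,248:270].tolist())
# sleeve in hand
m=win(0,258,255,36)&(r>0)&(abs(z-.178)<.006); print('sleeve z',m.sum(),np.median(z[m]) if m.any() else z[255,240:246]); 
if m.sum()>50: print(circ(w,m,.178))
# bushing
m=win(0,388,181,30)&(r>0)&(abs(z-.028)<.004); c=circ(w,m,.028);print('bush',c)
mm=win(0,388,181,26)&(V>105)&(S<60)
q=onplane(w,u[mm],v[mm],.028,True)[:,:2]; dd=np.hypot(*(q-c[0]).T); q=q[(dd>.012)&(dd<.025)]-c[0]; print(len(q),(q*1000).round(1).tolist())
save(w['img'][140:222,345:430],'w4.png',6)
E
```

```text
collar (array([0.53186567, 0.15214408]), np.float64(0.03599606748540853), 138, 260)
thead depth px 322 [0.5312479  0.15182084 0.10699428]
((531.1500854492188, 151.8375244140625), (7.048389911651611, 22.24989128112793), 78.77936553955078) axis deg 168.70554877783434 mean [531.24623025 151.82134053]
((530.4540405273438, 149.4525909423828), (10.76811408996582, 20.72456169128418), 78.24922180175781) axis deg 163.55921487238246 mean [531.64193149 150.33058214]
lum [[93, 68, 50, 47, 51, 55, 60, 59, 60, 63, 64, 67, 71, 69, 67, 62, 60, 57, 61, 89, 134, 171], [63, 66, 68, 72, 80, 92, 96, 97, 100, 123, 154, 170, 174, 168, 162, 145, 131, 115, 102, 94, 83, 103], [121, 138, 126, 111, 104, 104, 102, 100, 119, 157, 183, 194, 195, 196, 197, 196, 181, 158, 157, 164, 145, 112], [147, 147, 129, 109, 106, 103, 97, 107, 140, 173, 188, 193, 197, 196, 195, 187, 168, 164, 178, 190, 186, 168], [101, 103, 105, 104, 102, 95, 96, 125, 163, 187, 192, 194, 196, 196, 192, 174, 164, 172, 183, 188, 187, 175], [101, 102, 104, 104, 102, 102, 115, 150, 177, 188, 195, 193, 196, 193, 179, 162, 166, 181, 186, 188, 186, 17
[... 3467 characters left out ...]
.7, 12.0], [-20.7, 10.8], [-20.7, 9.6], [-20.7, 8.4], [-20.9, -7.6], [-20.9, -8.9], [-20.9, -10.1], [-20.9, -11.4], [-20.9, -12.7], [-21.8, 11.8], [-21.8, 10.6], [-21.8, 9.4], [-21.9, 8.2], [-21.9, 7.0], [-21.9, 5.8], [-21.9, 4.6], [-22.0, -5.3], [-22.0, -6.5], [-22.0, -7.8], [-22.0, -9.0], [-22.0, -10.3], [-22.1, -11.6], [-23.0, 9.3], [-23.0, 8.1], [-23.0, 6.9], [-23.0, 5.6], [-23.0, 4.4], [-23.0, 3.2], [-23.0, 2.0], [-23.1, 0.8], [-23.1, -0.5], [-23.1, -1.7], [-23.1, -3.0], [-23.1, -4.2], [-23.1, -5.5], [-23.1, -6.7], [-23.2, -8.0], [-23.2, -9.2], [-24.1, 5.5], [-24.2, 4.3], [-24.2, 3.0], [-24.2, 1.8], [-24.2, 0.6], [-24.2, -0.7], [-24.2, -1.9], [-24.2, -3.1], [-24.3, -4.4], [-24.3, -5.6]]
```

Request:
{"name": "jog_arm", "arguments": {
  "targets": [
    [0.02,0.001,0,0,0,0,-0.6],
    [0.02,0,0,0,0,0,-0.6],
    [0,0,0.02,0,0,0,-0.6],
    [0,0,0.02,0,0,0,-0.6],
    [0,0,0.004,0,0,0,-0.6],
    [0,0,0,0,0,0,-0.6],
    [0,0,0,0,0,0,-0.6],
    [0,0,0,0,0,0,-0.6],
    [0,0,0,0,0,0,-0.6]
  ]
}}

```text
time_s: 5.27
tcp_pos: [0.5336, 0.1516, 0.1245]
eef_rot: [-180.0, -0.1, -0.0]
wrist_force: [-0.3, 0.9, -1.0]
grip_width: 0.406
grasp_force: 30.2
```

```bash
python3 - <<'E'
from h import *
a=grab('top');b=grab('scene');w=grab('wrist'); s=arm.read_state(); print(s['tcp_pos'].round(4),s['eef_rot'].round(2),s['wrist_force'].round(2),s['grip_width'],s['time_s'])
save(np.hstack([cv2.resize(w['img'][180:300,190:330],None,fx=3,fy=3),cv2.resize(b['img'][190:290,120:220],(360,360))]),'w5.png')
E
```

```text
[0.5332 0.1518 0.1241] [-1.7998e+02 -1.0000e-01  1.0000e-02] [-0.12 -0.04  0.19] 0.4038929161618057 5.4167
```

View pics/w5.png

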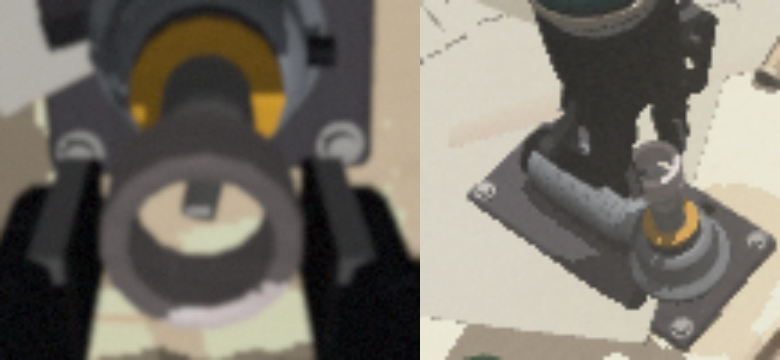

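The crop shows the sleeve's rim centred at (200,238) and the T-head end visible through the bore at (198,205). The scene view shows the sleeve directly over the spindle. I'll shift 1 mm towards -y and lower it gently.

Request:
{"name": "jog_arm", "arguments": {
  "targets": [
    [0,0.001,0.003,0,0,0,-0.6],
    [0,0,0.004,0,0,0,-0.6],
    [0,0,0.004,0,0,0,-0.6],
    [0,0,0.002,0,0,0,-0.6],
    [0,0,0,0,0,0,-0.6],
    [0,0,0,0,0,0,-0.6]
  ]
}}

```text
time_s: 5.92
tcp_pos: [0.5325, 0.1506, 0.1096]
eef_rot: [180.0, 0.0, 0.0]
wrist_force: [0.6, 0.5, -1.6]
grip_width: 0.407
grasp_force: 30.2
```

Request:
{"name": "jog_arm", "arguments": {
  "targets": [
    [0,0,0.004,0,0,0,-0.6],
    [0,0,0.004,0,0,0,-0.6],
    [0,0,0.004,0,0,0,-0.6],
    [0,0,0.004,0,0,0,-0.6],
    [0,0,0,0,0,0,-0.6],
    [0,0,0,0,0,0,-0.6]
  ]
}}

```text
time_s: 6.42
tcp_pos: [0.5325, 0.1505, 0.0936]
eef_rot: [180.0, 0.0, 0.0]
wrist_force: [0.7, 0.5, -1.4]
grip_width: 0.412
grasp_force: 30.2
```

Request:
{"name": "jog_arm", "arguments": {
  "targets": [
    [0,0,0.005,0,0,0,-0.6],
    [0,0,0.005,0,0,0,-0.6],
    [0,0,0.005,0,0,0,-0.6],
    [0,0,0.004,0,0,0,-0.6],
    [0,0,0.002,0,0,0,-0.6],
    [0,0,0,0,0,0,-0.6],
    [0,0,0,0,0,0,-0.6]
  ]
}}

```text
time_s: 7.0
tcp_pos: [0.5326, 0.1505, 0.0727]
eef_rot: [180.0, 0.0, 0.0]
wrist_force: [1.6, 0.2, -1.1]
grip_width: 0.403
grasp_force: 30.2
```

Request:
{"name": "jog_arm", "arguments": {
  "targets": [
    [0,0,0.001,0,0,0,-0.4],
    [0,0,0,0,0,0,0.3],
    [0,0,0,0,0,0,1],
    [0,0,0,0,0,0,1],
    [0,0,-0.005,0,0,0,1],
    [0,0,-0.015,0,0,0,1],
    [0,0,-0.03,0,0,0,1],
    [0,0,-0.03,0,0,0,1],
    [-0.005,0.03,0,0,0,0,1],
    [-0.005,0.035,0,0,0,0,1],
    [-0.005,0.035,0,0,0,0,1],
    [-0.005,0.035,0,0,0,0,1],
    [-0.005,0.035,0,0,0,0,1],
    [-0.005,0.035,0,0,0,0,1],
    [-0.005,0.03,0,0,0,0,1],
    [-0.0095,0.0215,0,0,0,0,1],
    [0,0,0,0,0,0,1],
    [0,0,0,0,0,0,1],
    [0,0,0,0,0,0,1]
  ]
}}

```text
time_s: 8.58
tcp_pos: [0.4883, -0.1056, 0.1524]
eef_rot: [-180.0, -0.0, -0.0]
wrist_force: [-0.5, 0.8, -0.2]
grip_width: 0.997
grasp_force: 0.0
```

```bash
python3 - <<'E'
from h import *
w=grab('wrist'); s=arm.read_state(); print(s['tcp_pos'].round(4),s['eef_rot'].round(2),s['wrist_force'].round(2),s['grip_width'],s['time_s'])
hsv=cv2.cvtColor(w['img'],cv2.COLOR_RGB2HSV).astype(int); H,S,V=hsv[...,0],hsv[...,1],hsv[...,2]
c=w['camera_from_world']@np.array([.488,-.106,.01,1]); r=np.hypot(c[0],c[1]); t=np.arctan2(r,c[2]); uv=np.array([w['cx'],w['cy']])+foc(w)*t*c[:2]/r; print(uv); u,v=uv.astype(int)
g=win(0,u,v,55)&(H>50)&(H<90)&(S>85); print('green',circ(w,g,.01),'ring',circ(w,win(0,u,v,45)&(H>8)&(H<24)&(S>110),.01))
# sleeve seated? top view
a=grab('top'); P=cloud(a); m=(abs(P[...,0]-.5315)<.02)&(abs(P[...,1]-.152)<.02)&(a['range_z']>0); z=P[...,2][m]
mm=m&(abs(P[...,2]-.082)<.005); print('sleeve top',mm.sum(),np.median(P[mm],0) if mm.any() else np.sort(z)[::15])
E
```

```text
[ 0.4884 -0.1052  0.1523] [-1.7998e+02 -3.0000e-02  2.0000e-02] [-0.08 -0.19  0.93] 1.000438705286265 8.6333
[258.52332915 180.6491723 ]
green (array([ 0.48848605, -0.10540169]), np.float64(0.05531027917444191), 163, 163) ring (array([ 0.48732083, -0.10547346]), np.float64(0.03726708803817669), 104, 104)
sleeve top 83 [0.5257143  0.1453957  0.08196246]
```

Request:
{"name": "jog_arm", "arguments": {
  "targets": [
    [0,0,0.04,0,0,0,1],
    [0,0,0.04,0,0,0,1],
    [0,0,0.04,0,0,0,1],
    [0,0,0.025,0,0,0,1],
    [0,0,0.006,0,0,0,1],
    [0,0,0,0,0,0,1],
    [0,0,0,0,0,0,1]
  ],
  "newtons": 25
}}

```text
time_s: 9.27
tcp_pos: [0.4892, -0.1054, 0.0018]
eef_rot: [180.0, -0.1, 0.1]
wrist_force: [0.9, -0.5, 2.0]
grip_width: 1.001
grasp_force: 0.0
```

Request:
{"name": "jog_arm", "arguments": {
  "targets": [
    [0,0,0.002,0,0,0,1],
    [0,0,0,0,0,0,0.3],
    [0,0,0,0,0,0,0.1],
    [0,0,0,0,0,0,0.1],
    [0,0,0,0,0,0,0.1],
    [0,0,0,0,0,0,0.1],
    [0,0,0,0,0,0,0.1],
    [0,0,0,0,0,0,0.1]
  ]
}}

```text
time_s: 9.93
tcp_pos: [0.4897, -0.1063, 0.0012]
eef_rot: [180.0, -0.2, -0.0]
wrist_force: [-1.4, 0.8, 6.9]
grip_width: 0.672
grasp_force: 25.1
```

Request:
{"name": "jog_arm", "arguments": {
  "targets": [
    [0,0,-0.02,0,0,0,0.1],
    [0,0,-0.04,0,0,0,0.1],
    [0,0,-0.04,0,0,0,0.1],
    [0,0,-0.04,0,0,0,0.1],
    [0,-0.025,-0.025,0,0,0,0.1],
    [0,-0.035,0,0,0,0,0.1],
    [0,-0.035,0,0,0,0,0.1],
    [0,-0.035,0,0,0,0,0.1],
    [0,-0.035,0,0,0,0,0.1],
    [0,-0.035,0,0,0,0,0.1],
    [0,-0.035,0,0,0,0,0.1],
    [0,-0.023,0,0,0,0,0.1],
    [0,0,0,0,0,0,0.1],
    [0,0,0,0,0,0,0.1],
    [0,0,0,0,0,0,0.1],
    [0,0,0,0,0,0,0.1]
  ]
}}

```text
time_s: 11.27
tcp_pos: [0.4881, 0.1511, 0.1642]
eef_rot: [180.0, -0.0, -0.1]
wrist_force: [-0.2, -0.1, -1.5]
grip_width: 0.674
grasp_force: 27.4
```

```bash
cat > m.py <<'E'
from h import *
w=grab('wrist'); s=arm.read_state(); t=s['tcp_pos']; print(t.round(4),s['eef_rot'].round(2),s['wrist_force'].round(2),s['grip_width'],s['time_s'])
hsv=cv2.cvtColor(w['img'],cv2.COLOR_RGB2HSV).astype(int); H,S,V=hsv[...,0],hsv[...,1],hsv[...,2]
r=w['range_z'];v,u=np.mgrid[:384,:512];o,d=ray(w,u,v,True);dc=d@w['camera_from_world'][:3,:3].T
P=o+d*(r/np.maximum(dc[...,2],.05))[...,None]; z=P[...,2]
def px(p):
    c=w['camera_from_world']@np.r_[p,1]; q=np.hypot(c[0],c[1]); return (np.array([w['cx'],w['cy']])+foc(w)*np.arctan2(q,c[2])*c[:2]/q).astype(int)
def bar(mm,zt):
    c,_=cv2.findContours(mm.astype(np.uint8),cv2.RETR_EXTERNAL,cv2.CHAIN_APPROX_NONE); c=max(c,key=len)[:,0,:].astype(float)
    p=onplane(w,c[:,0],c[:,1],zt,True)[:,:2]*1000; b=cv2.minAreaRect(p.astype(np.float32)); q=onplane(w,u[mm],v[mm],zt,True)[:,:2]*1000
    e,vv=np.linalg.eigh(np.cov(q.T)); print('bar',b,'axis',(np.degrees(np.arctan2(vv[1,1],vv[0,1]))+90)%180-90)
U,W=px([.5313,.1518,.107]); bar(win(0,U,W,25)&(r>0)&(abs(z-.107)<.003),.107)
E
python3 - <<'E'
from m import *
zt=t[2]-.0012+.01; U,W=px([t[0],t[1],zt]); print(U,W,hsv[W-30:W+31:6,U].tolist())
m=win(0,U,W,60)&(r>0)&(abs(z-zt)<.006)&(H>50)&(H<90)&(S>60); print('wheel z',m.sum(),np.median(z[m]),circ(w,m,zt))
rm=win(0,U,W,50)&(H>8)&(H<24)&(S>90)&(abs(z-zt)<.006); print('ring',rm.sum(),circ(w,rm,zt))
save(w['img'][60:384,60:452],'w6.png',2)
E
```

```text
[0.4881 0.151  0.1641] [ 1.7998e+02 -0.0000e+00 -8.0000e-02] [-0.46  0.31 -0.73] 0.6728109755382748 11.3167
bar ((531.2012939453125, 151.85372924804688), (7.016166687011719, 22.168643951416016), 78.54376220703125) axis -11.720133107499919
259 255 [[20, 121, 57], [18, 156, 75], [17, 78, 117], [33, 36, 208], [18, 53, 121], [18, 65, 71], [19, 66, 54], [22, 57, 49], [60, 136, 30], [17, 153, 120], [17, 157, 156]]
wheel z 5054 0.17297072787016665 (array([0.48725822, 0.15254395]), np.float64(0.058572282570023546), 310, 311)
ring 2216 (array([0.48583635, 0.15243897]), np.float64(0.0380011513455879), 196, 196)
```

View pics/w6.png

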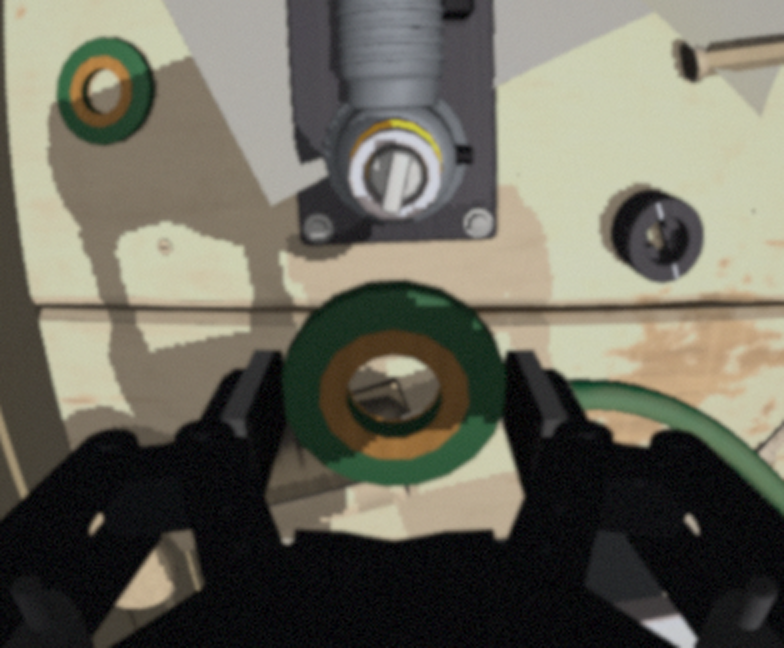

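The view shows the sleeve seated with its rim at (395,168), the T-head visible inside it, and the wheel held at (395,390). The T-head angle is about -11.5°. Moving over the spindle and lowering.

Request:
{"name": "jog_arm", "arguments": {
  "targets": [
    [0.022,0.0006,0,0,0,0,0.1],
    [0.023,0,0,0,0,0,0.1],
    [0,0,0.02,0,0,0,0.1],
    [0,0,0.02,0,0,0,0.1],
    [0,0,0.006,0,0,0,0.1],
    [0,0,0,0,0,0,0.1],
    [0,0,0,0,0,0,0.1],
    [0,0,0,0,0,0,0.1]
  ]
}}

```text
time_s: 11.98
tcp_pos: [0.5338, 0.1513, 0.1191]
eef_rot: [-180.0, -0.1, -0.0]
wrist_force: [-0.2, -1.1, -0.9]
grip_width: 0.674
grasp_force: 27.4
```

```bash
python3 - <<'E'
from h import *
w=grab('wrist'); s=arm.read_state(); t=s['tcp_pos']; print(t.round(4),s['eef_rot'].round(2),s['wrist_force'].round(2),s['time_s'])
save(w['img'][170:310,180:340],'w7.png',4)
E
```

```text
[0.534  0.1515 0.1194] [-1.7997e+02 -1.3000e-01 -2.0000e-02] [ 1.25 -0.16 -1.5 ] 12.0333
```

View pics/w7.png

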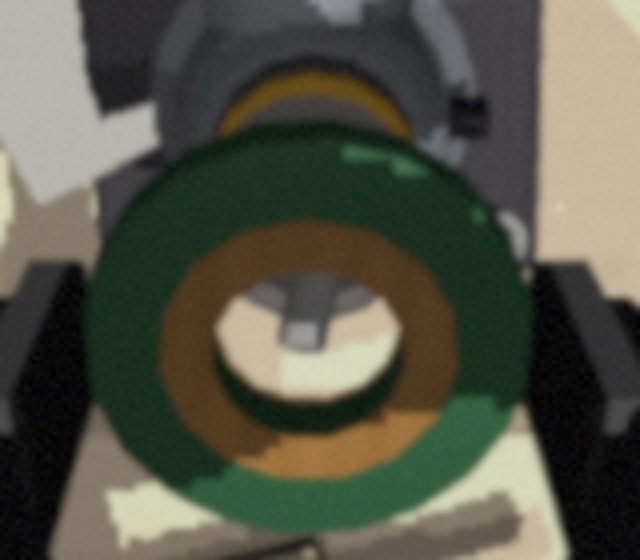

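The view shows the wheel bore centred at (309,345), with the shaft at (312,295) and the T-head end at (303,330) inside it. They line up, so I'm lowering slowly.

Request:
{"name": "jog_arm", "arguments": {
  "targets": [
    [0,0.0003,0.004,0,0,0,0.1],
    [0,0,0.004,0,0,0,0.1],
    [0,0,0.004,0,0,0,0.1],
    [0,0,0.004,0,0,0,0.1],
    [0,0,0.004,0,0,0,0.1],
    [0,0,0,0,0,0,0.1],
    [0,0,0,0,0,0,0.1]
  ]
}}

```text
time_s: 12.62
tcp_pos: [0.5327, 0.1512, 0.0974]
eef_rot: [180.0, 0.1, 0.0]
wrist_force: [0.3, -0.5, -0.1]
grip_width: 0.676
grasp_force: 27.4
```

Request:
{"name": "jog_arm", "arguments": {
  "targets": [
    [0,0,0.003,0,0,0,0.1],
    [0,0,0.003,0,0,0,0.1],
    [0,0,0.003,0,0,0,0.1],
    [0,0,0.002,0,0,0,0.1],
    [0,0,0,0,0,0,0.1],
    [0,0,0,0,0,0,0.1]
  ]
}}

```text
time_s: 13.12
tcp_pos: [0.5329, 0.1512, 0.0868]
eef_rot: [180.0, 0.0, -0.0]
wrist_force: [-0.4, -0.7, -0.0]
grip_width: 0.673
grasp_force: 27.4
```

Request:
{"name": "jog_arm", "arguments": {
  "targets": [
    [0,0,0.0025,0,0,0,0.1],
    [0,0,0,0,0,0,0.5],
    [0,0,0,0,0,0,1],
    [0,0,0,0,0,0,1],
    [0,0,0,0,0,0,1],
    [0,0,-0.008,0,0,0,1],
    [0,0,-0.03,0,0,0,1],
    [0,0,-0.03,0,0,0,1],
    [-0.0106,0.0353,-0.004,0,0,0,1],
    [-0.0106,0.0353,0,0,0,0,1],
    [-0.0106,0.0353,0,0,0,0,1],
    [-0.0107,0.0353,0,0,0,0,1],
    [0,0,0,0,0,-6,1],
    [0,0,0,0,0,-7,1],
    [0,0,0,0,0,-7,1],
    [0,0,0,0,0,-7,1],
    [0,0,0,0,0,-7,1],
    [0,0,0,0,0,-7,1],
    [0,0,0,0,0,-7,1],
    [0,0,0,0,0,-7,1]
  ]
}}

```text
time_s: 14.78
tcp_pos: [0.4909, 0.01, 0.1574]
eef_rot: [180.0, -0.0, 55.3]
wrist_force: [0.2, 0.3, -0.0]
grip_width: 0.998
grasp_force: 0.0
```

Request:
{"name": "jog_arm", "arguments": {
  "targets": [
    [0,0,0,0,0,-7,1],
    [0,0,0,0,0,-7,1],
    [0,0,0,0,0,-7,1],
    [0,0,0,0,0,-7,1],
    [0,0,0,0,0,-7,1],
    [0,0,0,0,0,0,1],
    [0,0,0,0,0,0,1],
    [0,0,0,0,0,0,1]
  ]
}}

```text
time_s: 15.45
tcp_pos: [0.4908, 0.01, 0.1569]
eef_rot: [180.0, 0.0, 89.8]
wrist_force: [0.6, 0.0, 0.2]
grip_width: 1.0
grasp_force: 0.0
```

```bash
python3 - <<'E'
from m import *
a=grab('top'); Q=cloud(a); m=(abs(Q[...,0]-.5315)<.03)&(abs(Q[...,1]-.152)<.03)&(a['range_z']>0)&(abs(Q[...,2]-.092)<.005); print('wheel top',m.sum(),np.median(Q[m],0),Q[m].min(0),Q[m].max(0))
U,W=px([.4905,.01,.028]); print(U,W,np.linalg.inv(w['camera_from_world'])[:3,3])
m=win(0,U,W,50)&(r>0)&(abs(z-.028)<.004); c=circ(w,m,.028); print('bush',c)
mm=win(0,U,W,45)&(V>1.6*np.median(V[m]))
q=onplane(w,u,v,.028,True)[...,:2]-c[0]; dd=np.hypot(q[...,0],q[...,1]); mm&=(dd>.0135)&(dd<.0215)&(r>0)&(abs(z-.028)<.004)
n,l,s_,cc=cv2.connectedComponentsWithStats(mm.astype(np.uint8))
for i in range(1,n):
    if s_[i,4]>6: k=q[l==i].mean(0)*1000; print(s_[i,4],k.round(2),np.degrees(np.arctan2(k[1],k[0])).round(2))
save(w['img'][max(0,W-70):W+70,max(0,U-80):U+80],'w8.png',4)
E
```

```text
[0.4907 0.01   0.1568] [179.98   0.    89.86] [0.77 0.59 1.13] 0.998273402399645 15.5
bar ((530.4794311523438, 151.15145874023438), (8.101746559143066, 22.038742065429688), 79.5421371459961) axis -11.044006532222966
wheel top 99 [0.52890906 0.17100011 0.09240539] [0.50585721 0.15935917 0.08729792] [0.55280264 0.17950608 0.09586682]
255 185 [0.49132354 0.0854149  0.29971315]
bush (array([0.49032791, 0.0101296 ]), np.float64(0.04528491603292018), 134, 134)
20 [16.64  6.6 ] 21.63
22 [-16.23  -7.53] -155.11
```

View pics/w8.png

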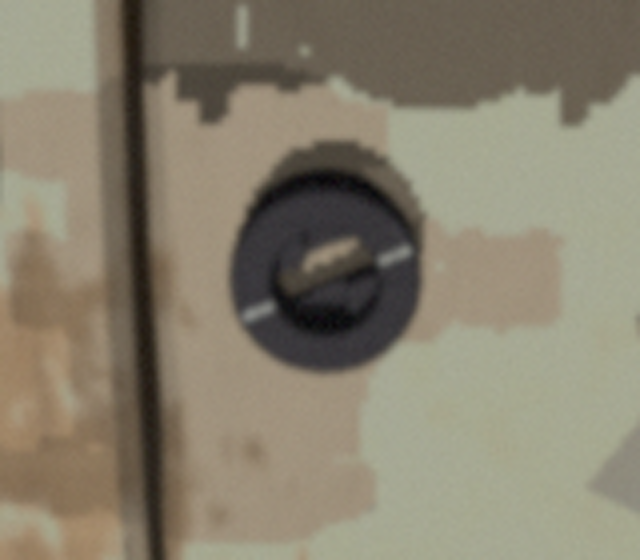

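The crop shows the bushing at (325,272) with white marks at (258,313) and (395,257), so the slot lies at about +23.3°. With the T-head at about -11.4°, it needs a turn of about 34.7° clockwise. The wheel is seated with its top at 92 mm. Gripping the bushing.

Request:
{"name": "jog_arm", "arguments": {
  "targets": [
    [0,0,0.04,0,0,0,1],
    [0,0,0.04,0,0,0,1],
    [0,0,0.04,0,0,0,1],
    [0,0,0.022,0,0,0,1],
    [0,0,0.007,0,0,0,1],
    [0,0,0,0,0,0,1],
    [0,0,0,0,0,0,0.3],
    [0,0,0,0,0,0,-0.4],
    [0,0,0,0,0,0,-0.4],
    [0,0,0,0,0,0,-0.4],
    [0,0,0,0,0,0,-0.4],
    [0,0,0,0,0,0,-0.4],
    [0,0,0,0,0,0,-0.4],
    [0,0,0,0,0,0,-0.4]
  ],
  "newtons": 60
}}

```text
time_s: 16.72
tcp_pos: [0.4926, 0.01, 0.0101]
eef_rot: [179.8, 0.0, 90.0]
wrist_force: [-1.3, -0.0, 6.8]
grip_width: 0.513
grasp_force: 60.9
```

Request:
{"name": "jog_arm", "arguments": {
  "targets": [
    [0,0,-0.02,0,0,0,-0.4],
    [0,0,-0.04,0,0,0,-0.4],
    [0,0,-0.04,0,0,0,-0.4],
    [0,0,-0.04,0,0,0,-0.4],
    [0.02,0.003,-0.02,0,0,0,-0.4],
    [0.035,0.003,0,0,0,0,-0.4],
    [0.035,0.003,0,0,0,0,-0.4],
    [0.015,0.004,0,0,0,0,-0.4],
    [0,0,0,0,0,6.9,-0.4],
    [0,0,0,0,0,6.9,-0.4],
    [0,0,0,0,0,6.9,-0.4],
    [0,0,0,0,0,7,-0.4],
    [0,0,0,0,0,7,-0.4],
    [0,0,0,0,0,0,-0.4],
    [0,0,0,0,0,0,-0.4],
    [0,0,0,0,0,0,-0.4]
  ]
}}

```text
time_s: 18.05
tcp_pos: [0.5037, 0.115, 0.168]
eef_rot: [180.0, -0.0, 55.5]
wrist_force: [-0.5, -0.1, -2.0]
grip_width: 0.514
grasp_force: 62.3
```

```bash
python3 - <<'E'
from m import *
zt=t[2]-.0101+.028; U,W=px([t[0],t[1],zt]); print(U,W,zt)
m=win(0,U,W,60)&(r>0)&(abs(z-zt)<.005)&(V>15); dd0=np.hypot(P[...,0]-t[0],P[...,1]-t[1]); m&=dd0<.0265
print('z',m.sum(),np.median(z[m])); c=circ(w,m,zt); print('bush',c)
q=onplane(w,u,v,zt,True)[...,:2]-c[0]; dd=np.hypot(q[...,0],q[...,1]); ri=(dd>.0135)&(dd<.0215); med=np.median(V[ri&win(0,U,W,60)]); print('med',med)
mm=ri&win(0,U,W,60)&(V>1.6*med)
n,l,s_,cc=cv2.connectedComponentsWithStats(mm.astype(np.uint8))
for i in range(1,n):
    if s_[i,4]>6: k=q[l==i].mean(0)*1000; print(s_[i,4],cc[i].round(0),k.round(2),np.degrees(np.arctan2(k[1],k[0])).round(2))
U,W=px([.5312,.1519,.092]); g=win(0,U,W,45)&(H>50)&(H<90)&(S>70); print('wheel on spindle',circ(w,g,.092))
R=cv2.Rodrigues(np.zeros(3))[0]; y=np.radians(s['eef_rot'][2]); d=np.array([.5312,.1519])-c[0]; print('world delta',d,'tool',d@[np.cos(y),np.sin(y)],d@[np.sin(y),-np.cos(y)])
E
```

```text
[0.5037 0.115  0.1679] [ 1.7997e+02 -3.0000e-02  5.5430e+01] [-0.59  0.38 -1.58] 0.5145730921236981 18.1
bar ((531.0517578125, 152.09725952148438), (7.3496174812316895, 21.713926315307617), 79.08180236816406) axis -11.0785428656244
257 266 0.18583567740031595
z 4591 0.1858924544395107
bush (array([0.50402194, 0.11604688]), np.float64(0.04622966667553835), 294, 306)
med 36.0
69 [291. 254.] [16.44 -4.83] -16.37
1011 [259. 286.] [ -6.72 -11.57] -120.14
wheel on spindle (array([0.53141575, 0.15314675]), np.float64(0.05714482960521977), 218, 218)
world delta [0.02717806 0.03585312] tool 0.0449437749017368 0.0020372265295015516
```

```bash
python3 - <<'E'
from h import *
w=load('wrist'); V=w['img'].max(2).astype(float); v,u=np.mgrid[:384,:512]
for c in ([.50402,.11605],[.5037,.1155]):
    q=onplane(w,u,v,.1858,True)[...,:2]-np.array(c); R=np.hypot(q[...,0],q[...,1]); A=np.degrees(np.arctan2(q[...,1],q[...,0]))
    for lo,hi in((-40,10),(140,190)):
        AA=A if lo<100 else A%360
        print([(a,int(np.mean(V[(R>.0155)&(R<.0205)&(abs(AA-a)<1.5)]))) for a in range(lo,hi,3)])
E
```

```text
[(-40, 34), (-37, 33), (-34, 33), (-31, 33), (-28, 33), (-25, 33), (-22, 40), (-19, 72), (-16, 91), (-13, 64), (-10, 37), (-7, 33), (-4, 34), (-1, 34), (2, 33), (5, 33), (8, 33)]
[(140, 33), (143, 34), (146, 33), (149, 34), (152, 34), (155, 34), (158, 34), (161, 35), (164, 44), (167, 61), (170, 116), (173, 181), (176, 150), (179, 87), (182, 73), (185, 72), (188, 72)]
[(-40, 36), (-37, 34), (-34, 33), (-31, 33), (-28, 33), (-25, 33), (-22, 34), (-19, 50), (-16, 82), (-13, 87), (-10, 54), (-7, 35), (-4, 33), (-1, 33), (2, 34), (5, 33), (8, 33)]
[(140, 35), (143, 34), (146, 33), (149, 34), (152, 34), (155, 34), (158, 35), (161, 39), (164, 54), (167, 100), (170, 171), (173, 172), (176, 110), (179, 74), (182, 72), (185, 72), (188, 71)]
```

Request:
{"name": "jog_arm", "arguments": {
  "targets": [
    [0.022,0.0018,0,0,0,0,-0.4],
    [0.0237,0,0,0,0,0,-0.4],
    [0,0,0.02,0,0,0,-0.4],
    [0,0,0.02,0,0,0,-0.4],
    [0,0,0.005,0,0,0,-0.4],
    [0,0,0,0,0,0,-0.4],
    [0,0,0,0,0,0,-0.4],
    [0,0,0,0,0,0,-0.4],
    [0,0,0,0,0,0,-0.4]
  ]
}}

```text
time_s: 18.85
tcp_pos: [0.5322, 0.1516, 0.124]
eef_rot: [179.9, -0.1, 55.3]
wrist_force: [-0.3, 0.2, -2.7]
grip_width: 0.512
grasp_force: 62.3
```

Request:
{"name": "jog_arm", "arguments": {
  "targets": [
    [-0.0005,0,0.004,0,0,0,-0.4],
    [0,0,0.004,0,0,0,-0.4],
    [0,0,0.003,0,0,0,-0.4],
    [0,0,0,0,0,0,-0.4],
    [0,0,0,0,0,0,-0.4]
  ]
}}

```text
time_s: 19.27
tcp_pos: [0.5304, 0.151, 0.111]
eef_rot: [-180.0, 0.0, 55.3]
wrist_force: [0.7, 0.3, -1.5]
grip_width: 0.514
grasp_force: 62.3
```

Request:
{"name": "jog_arm", "arguments": {
  "targets": [
    [0,0,0.002,0,0,0,-0.4],
    [0,0,0.002,0,0,0,-0.4],
    [0,0,0,0,0,0,-0.4],
    [0,0,0,0,0,0,-0.4]
  ]
}}

```text
time_s: 19.6
tcp_pos: [0.5307, 0.1511, 0.1073]
eef_rot: [-180.0, 0.0, 55.3]
wrist_force: [0.2, -0.2, -1.5]
grip_width: 0.514
grasp_force: 62.3
```

The underside is at 97 mm with no force, so the slot has dropped over the head. Lowering onto the wheel.

Request:
{"name": "jog_arm", "arguments": {
  "targets": [
    [0,0,0.002,0,0,0,-0.4],
    [0,0,0.002,0,0,0,-0.4],
    [0,0,0.001,0,0,0,-0.4],
    [0,0,0,0,0,0,-0.4],
    [0,0,0,0,0,0,-0.4]
  ]
}}

```text
time_s: 20.02
tcp_pos: [0.5308, 0.1512, 0.1024]
eef_rot: [-180.0, 0.0, 55.3]
wrist_force: [-0.5, -0.7, -1.9]
grip_width: 0.514
grasp_force: 62.3
```

Request:
{"name": "jog_arm", "arguments": {
  "targets": [
    [0,0,0.0015,0,0,0,-0.4],
    [0,0,0.0015,0,0,0,-0.4],
    [0,0,0.0015,0,0,0,-0.4],
    [0,0,0,0,0,0,-0.4],
    [0,0,0,0,0,0,-0.4]
  ]
}}

```text
time_s: 20.43
tcp_pos: [0.5312, 0.1512, 0.0987]
eef_rot: [180.0, -0.0, 55.3]
wrist_force: [-2.2, -1.1, 4.8]
grip_width: 0.515
grasp_force: 63.0
```

Request:
{"name": "jog_arm", "arguments": {
  "targets": [
    [0,0,0.0015,0,0,0,-0.4],
    [0,0,0.0015,0,0,0,-0.4],
    [0,0,0.001,0,0,0,-0.4],
    [0,0,0,0,0,0,-0.4],
    [0,0,0,0,0,0,-0.4]
  ]
}}

```text
time_s: 20.85
tcp_pos: [0.5312, 0.1513, 0.0952]
eef_rot: [180.0, -0.0, 55.3]
wrist_force: [-3.3, 0.4, 7.7]
grip_width: 0.519
grasp_force: 63.3
```

```bash
python3 - <<'E'
from m import *
F=[]
zt=t[2]-.0101+.028; U,W=px([t[0],t[1],zt]); dd0=np.hypot(P[...,0]-t[0],P[...,1]-t[1])
m=win(0,U,W,60)&(r>0)&(abs(z-zt)<.006)&(dd0<.022)&(dd0>.014); print('bush top z',m.sum(),np.median(z[m]),zt)
U,W=px([.5312,.1519,.09]); m=win(0,U,W,70)&(H>50)&(H<90)&(S>70)&(r>0)&(z>.07)&(dd0>.024)&(dd0<.029); print('wheel top z',m.sum(),np.percentile(z[m],[10,50,80]))
for i in range(3): w2=arm.grab_frame('wrist'); F.append(arm.read_state()['wrist_force'])
print(np.mean(F,0),s['joint_pos'].round(1))
E
```

```text
[0.5312 0.1513 0.0952] [ 1.7997e+02 -4.0000e-02  5.5300e+01] [-2.84 -0.2   8.34] 0.5160831641688854 20.9
bar ((528.8727416992188, 149.4309844970703), (22.715543746948242, 25.05135154724121), 55.39629364013672) axis -40.94885096434632
bush top z 3279 0.1132129135081916 0.11311772979178947
wheel top z 1207 [0.08441958 0.08525158 0.08586479]
[-2.96266233 -0.94674122  8.19613747] [ 13.3   9.1 114.5   0.   56.4  48. ]
```

The bushing's top measures 113.2 mm, so its underside is at 85.2 mm, pressed clear at about 10 N. Now turning it clockwise.

Request:
{"name": "jog_arm", "arguments": {
  "targets": [
    [0,0,0.0004,0,0,4,-0.4],
    [0,0,0,0,0,5,-0.4],
    [0,0,0,0,0,5,-0.4],
    [0,0,0,0,0,5,-0.4],
    [0,0,0,0,0,5,-0.4],
    [0,0,0,0,0,5,-0.4],
    [0,0,0,0,0,5,-0.4],
    [0,0,0,0,0,0,-0.4],
    [0,0,0,0,0,0,-0.4]
  ]
}}

```text
time_s: 21.8
tcp_pos: [0.5331, 0.1516, 0.0957]
eef_rot: [180.0, -0.3, 21.3]
wrist_force: [-0.1, -0.1, 7.8]
grip_width: 0.512
grasp_force: 63.2
```

```bash
cat > st.py <<'E'
from h import *
a=[]
for i in range(3): arm.grab_frame('wrist'); s=arm.read_state(); a.append(np.r_[s['wrist_force'],s['ft_torque'],s['tcp_pos']*1000,s['eef_rot'][2]])
print(np.mean(a,0).round(2),s['time_s'])
E
python3 st.py
```

```text
[-0.0000e+00 -3.1000e-01  7.3700e+00 -1.5000e-01  5.0000e-02 -1.1000e-01
  5.3308e+02  1.5157e+02  9.5680e+01  2.1290e+01] 21.95
```

Request:
{"name": "jog_arm", "arguments": {
  "targets": [
    [0,0,0.0006,0,0,4,-0.4],
    [0,0,0,0,0,5,-0.4],
    [0,0,0,0,0,5,-0.4],
    [0,0,0,0,0,5,-0.4],
    [0,0,0,0,0,5,-0.4],
    [0,0,0,0,0,5,-0.4],
    [0,0,0,0,0,5,-0.4],
    [0,0,0,0,0,2,-0.4],
    [0,0,0,0,0,0,-0.4],
    [0,0,0,0,0,0,-0.4]
  ]
}}

```text
time_s: 22.78
tcp_pos: [0.533, 0.1509, 0.0951]
eef_rot: [-180.0, -0.3, -14.7]
wrist_force: [-0.4, -2.4, 7.9]
grip_width: 0.518
grasp_force: 63.3
```

```bash
python3 st.py
```

```text
[-1.1000e-01 -3.3300e+00  8.1100e+00 -5.7000e-01  1.2000e-01 -8.0000e-02
  5.3300e+02  1.5089e+02  9.5060e+01 -1.4690e+01] 22.9333
```

Request:
{"name": "jog_arm", "arguments": {
  "targets": [
    [0,0,0,0,0,2,-0.4],
    [0,0,0,0,0,2,-0.4],
    [0,0,0,0,0,1.5,-0.4],
    [0,0,0,0,0,0,-0.4],
    [0,0,0,0,0,0,-0.4]
  ]
}}

```text
time_s: 23.35
tcp_pos: [0.5333, 0.1504, 0.0951]
eef_rot: [-180.0, -0.3, -20.2]
wrist_force: [0.4, -3.7, 7.8]
grip_width: 0.52
grasp_force: 63.3
```

```bash
python3 st.py
```

```text
[ 4.5000e-01 -4.7700e+00  8.4000e+00 -7.7000e-01 -6.0000e-02  1.0000e-02
  5.3324e+02  1.5040e+02  9.5060e+01 -2.0170e+01] 23.5
```

Request:
{"name": "jog_arm", "arguments": {
  "targets": [
    [0.0004,0.0012,0,0,0,1,-0.4],
    [0,0,0,0,0,1.5,-0.4],
    [0,0,0,0,0,1.5,-0.4],
    [0,0,0,0,0,0,-0.4],
    [0,0,0,0,0,0,-0.4]
  ]
}}

```text
time_s: 23.92
tcp_pos: [0.5333, 0.1496, 0.0951]
eef_rot: [-179.9, -0.3, -24.2]
wrist_force: [0.6, -2.6, 7.6]
grip_width: 0.518
grasp_force: 63.2
```

```bash
python3 st.py
```

```text
[ 5.6000e-01 -3.1500e+00  7.2300e+00 -4.6000e-01 -3.0000e-02  5.0000e-02
  5.3326e+02  1.4961e+02  9.5110e+01 -2.4180e+01] 24.0667
```

```bash
cat > ang.py <<'E'
from m import *
zt=t[2]-.0101+.028
U,W=px([t[0],t[1],zt]); dd0=np.hypot(P[...,0]-t[0],P[...,1]-t[1])
m=win(0,U,W,70)&(r>0)&(abs(z-zt)<.004)&(dd0<.0265); c=circ(w,m,zt); print('bush top',np.median(z[m]),c)
q=onplane(w,u,v,zt,True)[...,:2]-c[0]; R=np.hypot(*np.moveaxis(q,-1,0)); A=np.degrees(np.arctan2(q[...,1],q[...,0]))%360
for a in range(0,360,3):
    k=V[(R>.0155)&(R<.0205)&(abs((A-a+180)%360-180)<1.5)]
    print(int(k.mean()) if len(k) else -1,end=' ')
print()
b=(dd0<.0125)&(r>0)&win(0,U,W,60); print('bore z pct',np.percentile(z[b],[5,25,50,75,95]))
h=b&(abs(z-.107)<.0025)&(np.hypot(P[...,0]-c[0][0],P[...,1]-c[0][1])<.0122); print(h.sum()); 
if h.sum()>20: bar(h,.107)
E
python3 ang.py
```

```text
[0.5333 0.1496 0.0951] [-179.89   -0.27  -24.17] [ 0.4  -2.08  7.96] 0.515634532525108 24.1167
bar ((529.23486328125, 153.42523193359375), (26.01957893371582, 23.483810424804688), 27.621488571166992) axis 7.768985625263298
bush top 0.11312081356047715 (array([0.53298148, 0.1510686 ]), np.float64(0.04621574391832479), 297, 344)
34 32 33 33 32 33 32 33 33 33 32 32 32 33 33 33 33 33 32 33 33 33 33 33 34 34 31 33 33 37 66 88 69 39 34 33 33 33 32 32 33 33 34 33 33 34 34 34 33 32 33 33 32 33 34 40 48 45 39 38 38 37 38 35 34 33 34 33 35 33 34 33 32 32 33 32 34 34 35 33 33 32 32 32 33 33 36 57 86 77 44 34 33 33 33 32 32 33 34 36 38 36 45 51 53 50 54 57 61 60 51 43 44 38 34 33 32 32 33 33 
bore z pct [0.0892989  0.10404675 0.10615206 0.10739478 0.11290099]
730
bar ((532.3765869140625, 151.59042358398438), (21.93540382385254, 17.0086612701416), 25.697507858276367) axis 15.543092499752134
```

```bash
cat >> ang.py <<'E'
b=(np.hypot(*np.moveaxis(onplane(w,u,v,.107,True)[...,:2]-np.array([.5312,.1515]),-1,0))<.0125)
ys,xs=np.where(b); g=V[ys.min():ys.max()+1:2,xs.min():xs.max()+1:2]; zz=(z[ys.min():ys.max()+1:2,xs.min():xs.max()+1:2]*1000).round().astype(int)
for a,bb in zip(g,zz): print(' '.join('%3d'%k for k in a),'|',' '.join('%3d'%k for k in bb))
E
python3 ang.py | tail -26
```

```text
bush top 0.11315148671724065 (array([0.53300073, 0.15105074]), np.float64(0.046261318477269504), 293, 344)
33 32 34 33 32 32 33 33 33 33 33 32 32 32 33 34 33 33 33 33 33 34 34 33 33 33 32 32 32 37 66 89 70 40 33 33 33 33 32 33 33 34 33 34 34 33 34 34 33 32 33 33 32 32 33 41 48 44 38 38 39 38 37 36 33 33 33 32 33 33 33 32 33 32 33 33 33 33 34 34 32 33 34 33 33 33 36 59 87 77 44 33 33 33 33 33 32 33 33 37 38 38 45 53 53 50 54 58 62 61 51 45 45 40 33 34 33 32 34 33 
bore z pct [0.08924995 0.10424512 0.10612542 0.10740668 0.11309974]
731
bar ((532.5459594726562, 150.6273956298828), (21.640506744384766, 16.307392120361328), 18.58544921875) axis 15.957109544380415
 35  31  30  32  31  36  39  33  35  31  33  34  34  36  33  33  34  36  35  35  35  33  32  31  33 | 113 113 114 114 113 113 113 113 114 114 114 114 113 114 113 113 113 115 113 113 113 112 113 113 113
 33  34  29  31  34  32  36  36  38  38  43  45  41  43  37  34  37  35  32  32  33  34  35  31  34 | 113 113 114 114 113 113 113 113 112 113 113 113 112 113 113 113 113 114 113 113 113 112 114 113 114
 33  33  32  32  34  31  36  
[... 3108 characters left out ...]
09 109 106 106 103 103 100  99 101 100 107 106 108 107 107 107 106 106 105 105 106 107 110 113
 34  26  20  24  23  25  27  24  26  26  33  59  70  74  78  76  75  57  37  28  20  21  21  25  28 | 112 112 110 108 107 105 103 104 102 102 103 106 108 107 106 107 106 108 105 105 107 108 109 112 114
 34  30  24  25  24  23  23  24  19  19  23  46  66  68  67  61  52  37  25  21  23  22  24  28  32 | 113 113 111 110 109 107 106 105 104 105 104 107 107 107 107 108 105 105 107 108 109 110 112 113 113
 35  33  26  26  27  22  24  26  22  19  20  27  30  30  31  26  27  23  21  23  20  21  27  28  35 | 114 114 112 111 110 109 107 106 108 107 106 106 105 106 106 106 107 108 109 108 109 111 113 113 113
```

```bash
cat > hd.py <<'E'
from m import *
b=np.hypot(*np.moveaxis(onplane(w,u,v,.107,True)[...,:2]-np.array([.5312,.1515]),-1,0))<.0125
h=b&(V>58)&(abs(z-.107)<.0025); n,l,q,_=cv2.connectedComponentsWithStats(h.astype(np.uint8)); h=l==1+np.argmax(q[1:,4]); print(h.sum()); bar(h,.107)
E
python3 hd.py | tail -1
```

```text
bar ((531.26708984375, 151.56326293945312), (6.855588436126709, 20.889188766479492), 78.6140365600586) axis -11.508946715410389
```

Request:
{"name": "jog_arm", "arguments": {
  "targets": [
    [0,0,0,0,0,1.5,-0.4],
    [0,0,0,0,0,1.5,-0.4],
    [0,0,0,0,0,0,-0.4],
    [0,0,0,0,0,0,-0.4]
  ]
}}

```text
time_s: 24.55
tcp_pos: [0.5332, 0.1493, 0.0951]
eef_rot: [-179.9, -0.3, -27.1]
wrist_force: [0.5, -3.5, 8.8]
grip_width: 0.513
grasp_force: 63.3
```

```bash
python3 st.py; python3 hd.py | tail -1
```

```text
[ 3.1000e-01 -3.5500e+00  7.6900e+00 -6.6000e-01  3.0000e-02  2.4000e-01
  5.3319e+02  1.4935e+02  9.5100e+01 -2.7130e+01] 24.7
bar ((531.2994384765625, 151.26919555664062), (7.169097900390625, 21.086999893188477), 81.39519500732422) axis -11.341818202786783
```

The reaction torque jumped to 0.24 N m, so this is the stop. Backing off slightly and letting it rise.

Request:
{"name": "jog_arm", "arguments": {
  "targets": [
    [0,0,0,0,0,-2,-0.4],
    [0,0,-0.0015,0,0,0,-0.4],
    [0,0,-0.0015,0,0,0,-0.4],
    [0,0,-0.0015,0,0,0,-0.4],
    [0,0,0,0,0,0,-0.4],
    [0,0,0,0,0,0,-0.4]
  ]
}}

```text
time_s: 25.25
tcp_pos: [0.5325, 0.1497, 0.0985]
eef_rot: [-179.9, -0.2, -25.2]
wrist_force: [3.7, -3.5, 5.1]
grip_width: 0.513
grasp_force: 62.9
```

```bash
python3 st.py; python3 ang.py | sed -n '3p;7,8p'; python3 hd.py | tail -1
```

```text
[ 3.4300e+00 -4.1800e+00  4.5600e+00 -6.0000e-01 -7.0000e-01  1.0000e-01
  5.3246e+02  1.4968e+02  9.8510e+01 -2.5190e+01] 25.4
bush top 0.11655209265793184 (array([0.53226841, 0.15109326]), np.float64(0.04606936061800287), 290, 343)
bar ((530.3067626953125, 150.90919494628906), (21.94638442993164, 16.527002334594727), 22.950454711914062) axis 25.071627853162
 33  32  33  31  31  31  30  37  32  31  35  33  36  35  35  36  47  60  48  41  38  56  59  51  40 | 117 117 118 116 117 117 117 116 117 117 116 117 116 117 117 117 118 117 117 116 116 117 116 117 117
bar ((530.1873779296875, 151.85394287109375), (6.944247722625732, 18.7352294921875), 75.26619720458984) axis -11.610482693565814
```

Request:
{"name": "jog_arm", "arguments": {
  "targets": [
    [0,0,-0.001,0,0,0,-0.4],
    [0,0,-0.001,0,0,0,-0.4],
    [0,0,-0.001,0,0,0,-0.4],
    [0,0,0,0,0,0,-0.4],
    [0,0,0,0,0,0,-0.4]
  ]
}}

```text
time_s: 25.92
tcp_pos: [0.5322, 0.1497, 0.0993]
eef_rot: [-179.9, -0.2, -25.2]
wrist_force: [9.6, -2.8, -8.2]
grip_width: 0.512
grasp_force: 63.3
```

```bash
python3 st.py; python3 ang.py | sed -n '3p'
```

```text
[ 9.7500e+00 -1.5600e+00 -7.5800e+00 -3.2000e-01 -1.5700e+00  8.0000e-02
  5.3220e+02  1.4968e+02  9.9280e+01 -2.5200e+01] 26.0667
bush top 0.1172362258390163 (array([0.53207421, 0.15109015]), np.float64(0.04613611705467961), 293, 333)
```

It stops at 89.2 mm and holds against a light upward pull, so it's locked. Easing off the load and releasing.

Request:
{"name": "jog_arm", "arguments": {
  "targets": [
    [0.0005,0,0.0013,0,0,0,-0.4],
    [0,0,0,0,0,0,-0.3],
    [0,0,0,0,0,0,0.1],
    [0,0,0,0,0,0,0.6],
    [0,0,0,0,0,0,0.8],
    [0,0,0,0,0,0,0.8],
    [0,0,-0.005,0,0,0,0.8],
    [0,0,-0.02,0,0,0,0.8],
    [0,0,-0.03,0,0,0,0.8],
    [-0.03,0,-0.02,0,0,0,0.8],
    [-0.03,0,0,0,0,0,0.8],
    [0,0,0,0,0,0,0.8],
    [0,0,0,0,0,0,0.8],
    [0,0,0,0,0,0,0.8]
  ]
}}

```text
time_s: 27.28
tcp_pos: [0.477, 0.1752, 0.1743]
eef_rot: [-180.0, -0.0, -25.2]
wrist_force: [-0.1, -0.8, -0.1]
grip_width: 0.896
grasp_force: 0.0
```

```bash
cat > fin.py <<'E'
from m import *
C=np.array([.5315,.1515]); D=np.hypot(P[...,0]-C[0],P[...,1]-C[1]); ok=r>0
m=ok&(D<.03)&(abs(z-.117)<.003); c=circ(w,m,.117); print('top z',np.median(z[m]),c)
g=ok&(D<.034)&(D>.025)&(H>50)&(H<90)&(S>60)&(z>.08); print('wheel top',np.percentile(z[g],[20,50,80]))
q=onplane(w,u,v,.117,True)[...,:2]-c[0]; R=np.hypot(*np.moveaxis(q,-1,0)); A=np.degrees(np.arctan2(q[...,1],q[...,0]))%360
a=np.array([V[(R>.0155)&(R<.0205)&(abs((A-k+180)%360-180)<1)].mean() for k in range(0,360,2)])
print('marks',[(2*i,int(a[i])) for i in range(180) if a[i]>55])
b=np.hypot(*np.moveaxis(onplane(w,u,v,.107,True)[...,:2]-C,-1,0))<.0125
h=b&(V>np.median(V[b])*1.4)&(abs(z-.107)<.0025); n,l,k,_=cv2.connectedComponentsWithStats(h.astype(np.uint8)); h=l==1+np.argmax(k[1:,4]); print(h.sum()); bar(h,.107)
E
python3 fin.py
```

```text
[0.4772 0.175  0.1741] [ 1.7999e+02 -1.0000e-02 -2.5200e+01] [-0.42 -0.23  0.05] 0.8979454005960602 27.3333
bar ((531.0003662109375, 151.9015350341797), (25.691099166870117, 16.805465698242188), 25.402450561523438) axis 13.66244665915275
top z 0.11717283895944619 (array([0.53117667, 0.15172019]), np.float64(0.04506367445688424), 188, 188)
wheel top [0.08855664 0.08914075 0.08971446]
marks [(0, 79), (2, 78), (4, 78), (6, 78), (8, 78), (10, 79), (12, 78), (14, 77), (16, 78), (18, 77), (20, 77), (22, 77), (24, 76), (26, 76), (28, 77), (30, 77), (32, 77), (34, 77), (36, 76), (38, 77), (40, 77), (42, 77), (44, 78), (46, 77), (48, 78), (50, 77), (52, 77), (54, 77), (56, 78), (58, 78), (60, 77), (62, 78), (64, 78), (66, 77), (68, 78), (70, 77), (72, 78), (74, 75), (76, 75), (78, 76), (80, 78), (82, 83), (84, 108), (86, 147), (88, 172), (90, 162), (92, 128), (94, 94), (96, 82), (98, 77), (100, 76), (102, 77), (104, 77), (106, 77), (108, 77), (110, 77), (112, 77), (114, 78), (116, 78), (118, 78), (120, 78), (122, 79), (124, 79), (126, 79), (128, 79), (130, 78), (132, 78), (134, 79), (136, 78)
[... 661 characters left out ...]
 (258, 81), (260, 83), (262, 88), (264, 115), (266, 156), (268, 174), (270, 156), (272, 120), (274, 92), (276, 82), (278, 82), (280, 81), (282, 80), (284, 82), (286, 80), (288, 80), (290, 80), (292, 80), (294, 79), (296, 79), (298, 79), (300, 79), (302, 80), (304, 79), (306, 80), (308, 79), (310, 80), (312, 80), (314, 80), (316, 79), (318, 80), (320, 80), (322, 79), (324, 80), (326, 79), (328, 79), (330, 80), (332, 79), (334, 80), (336, 79), (338, 78), (340, 79), (342, 79), (344, 79), (346, 78), (348, 79), (350, 78), (352, 79), (354, 78), (356, 78), (358, 78)]
252
bar ((530.8150634765625, 151.61111450195312), (6.31236457824707, 20.697673797607422), 78.69409942626953) axis -12.402746327624982
```

The bushing's underside is at 89.2 mm, the wheel's top is at 89.1 mm and the gripper is clear. Handing in.

```bash
python3 -c "
from cell import arm
print(arm.hand_in())"
```

```text
the job is handed in; nothing more can be done
None
```

The sleeve, the green wheel and the locking bushing are on the spindle in that order. The bushing is turned clockwise to its stop and locked, with its underside at 89 mm. The gripper is clear of everything, and the job was handed in at about 27 s.

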